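# Swing the bench magnifier over the filled chocolate tray

## Robot

A 6-joint arm with a two-finger parallel gripper is mounted at the origin on the work surface. World frame = base frame: x ahead of the robot, y to its left, z up, the work surface at z = 0. Lengths are in mm, angles in rad, forces in N, time in s.
With the tool pointing down it reaches from about 325 to 1000 mm from the base axis. Payload 5.1 kg.
Tool frame: the origin (TCP) lies on the centre line of the jaws, within the pads' length; the fingertips stand 22 mm ahead of it and the grasp point (between the pads) lies 3 mm ahead of it; z points along the fingers, y is the line along which they close (so a half turn about z gives the same grasp; the last joint's range is limited). The gripper opens to 85 mm and grips with 20 to 120 N. Pads are 22 mm wide; open, the fingers measure 114 mm over their backs; the gripper's body (76 mm by 85 mm) begins 54 mm behind the grasp point. The pads swing forward as they close: fully open they stand 13 mm farther back than shut.
Start: joints at [1.069, 0.124, 1.65, -0, 1.367, -0.083], TCP at [264.351, 593.804, 253.322] pointing down, gripper open.
Joint ranges: [-2.61, 2.61], [-1.02, 2.33], [0.03, 2.71], [-1.35, 4.49], [0.32, 2.68], [-2.91, 2.91]. Speed limits (rad/s): [2.57, 2.57, 3.14, 3.14, 3.14, 3.14].

## Interface

Orientations are given as a unit quaternion [w, x, y, z].
In Python, from workcell import ctrl gives the robot as it stands. The module is installed in compiled form; this text tells all that it offers.
- The arm moves only by the shell command python3 -m crank 'ROWS' [FORCE]. ROWS is JSON, a list of rows, each a list of 7 numbers: the turn, a rotation vector about the world's x, y, z in rad, then the shift along the world's x, y, z in mm, then the opening in per cent of the stroke, from 0 (shut) to 100 (fully open). A call has 1 to 5 rows; each row shifts and turns the commanded pose from where the row before left it; what a row does not reach is not made up. A row lasts 1/10 s, in which the tool goes at most 50 mm and 8.59 degrees, less where a joint would pass 70% of its speed; a pose out of reach is approached as far as the arm can. A call with a gripper value outside its range is refused whole. The fingers move at their own pace and stop on an object; FORCE is the grip in N (left out, the last holds). Time passes only in rows, so rows that do not move let the fingers close. It gives the time, the measured TCP pose, the force and the opening at its end, in the units of the state.
- ctrl.observe(): the state, without advancing time (a new reading comes with each control period).
- ctrl.get_image(name): name is "side" or "top" or "wrist"; returns a dict with "image" (384x512x3 uint8, blue, green, red), "depth" (384x512 float32, mm along the optical axis (not along the pixel's ray), 0 where there is no reading), "fx", "fy", "cx", "cy" (pixels), "extrinsics" (4x4, takes a point from camera to world coordinates); the wrist camera has in their place "tool_from_camera" (4x4, takes a point from camera to tool coordinates, whose origin is the TCP and whose axes are the flange's). Camera axes: x right, y down, z forward; pixel columns grow to the right and rows downward; lengths in mm; the calibration is good to about 2 mm. A picture is of the moment at which its call begins: read the wrist's pose just before it.
- ctrl.job_done(): hands the job in, once; it reports no verdict.
Trained networks look in the newest picture that a camera, given by its name, has taken for a name from the list of things; names that differ only in an ending like _2 or _b are one class to them, and where a whole thing is asked for, a point or a joint stands for the part that bears it (a point fixed in the world has none). Each returns a list of dicts, best first, with "conf" (0 to 1); they miss things now and then, are a little off and sometimes report something else, mostly with a low value. They report only what shows in the picture. A call takes as long as a camera call.
- ctrl.cut_out(thing, camera): "mask" (384x512 bool, what is visible of it).
- ctrl.pinpoint(thing, camera): "point" ([x, y, z] in mm, in the coordinates of the camera as it stood for that picture, good to about 4 mm: a listed point, or the origin of a listed thing).
The state is a dict: "clock": time; "joint_positions": joint angles; "qvel": joint speeds; "joint_torque": joint torques, N m; "tool_pos": TCP position; "orientation": TCP orientation; "force": force on the tool from outside, world axes, zero at the start; "torque": the same for the moment, N m; "gripper_width": finger opening in mm.
Only numpy, scipy, OpenCV 4.12 (cv2) and the standard library are available. Lean on these libraries where they do the work, as an engineer would, in place of code of your own. Each camera call takes 0.05 s, during which the arm holds its last target. There are 200 camera calls.

## Task

The packer wants to check the finished chocolates: swing the bench magnifier so that its round lens stands straight above the middle of the small six-pocket tray that is filled with chocolates, not the empty one, then let go so that it stays there. Leave both trays, the carton and the ribbon spool where they are.

Things in the scene. Friction and masses are not known exactly. Their poses are not given: they have to be found in the camera images.
- stand: Foot and column of the bench magnifier, bolted to the bench: grey foot disc 114 mm across, thin steel column, 142 mm high. Origin: centre of the foot's underside, on the vertical axis of the shoulder joint. The upper link turns at the column's top, 145 to 161 mm above the bench. Where the stand is and which way it is turned vary.
- upper_arm (a joint): Stiff shoulder hinge, vertical axis through the stand's origin, range -1.4 to 3.0 rad, counter-clockwise from above positive. The upper link (250 mm from shoulder axis to elbow axis, white bar 24 mm wide) points along the stand's own -x when the joint reads 1.15; at 0 it is turned 1.15 rad clockwise from there. It stays where it is left; about 0.8 N m moves it.
- forearm (a joint): Stiff elbow hinge, vertical axis, range -2.2 to 0.5 rad, counter-clockwise from above positive. At -2.2 the forearm continues straight on from the upper link; at 0 it is folded 2.2 rad counter-clockwise from that. From the elbow axis along the forearm it is 250 mm to the lens centre and 335 mm to the handle axis. Stays where left; 0.5 N m moves it. All moves only horizontally.
- lens_center (a point): Centre of the magnifier's round clear lens, 108 mm across in a white frame 128 mm across and 20 mm thick (167 to 187 mm above the bench). The point lies at the lens's middle, 177 mm above the bench.
- handle_grip (a point): Grip point of the upright round black handle that swings the magnifier: 20 mm in diameter, standing on a lug at the lens frame's outer side, 85 mm from the lens centre on the side away from the elbow, free from 187 to 237 mm above the bench. The point is on its axis, 217 mm above the bench, 20 mm below its top. Nothing of the magnifier stands higher than the handle's foot.
- full_tray: Loose dark brown plastic tray with six pockets, all filled with domed brown chocolates. 100 mm (its x) by 140 mm (its y), rim 26 mm high, chocolates to 33 mm. Origin: centre of its underside. It lies to the left or to the right of the stand's middle line.
- empty_tray: The same tray, 100 x 140 x 26 mm, with its six pockets empty, on the other side. Origin: centre of its underside.
- carton: Loose flat gift carton with white lid, 114 x 134 x 42 mm. Origin: centre of its underside. Bystander.
- spool: Loose white ribbon spool standing on its flange, 80 mm across, 40 mm high. Origin: centre of its underside. Bystander.

How it is judged (in metres and radians):
At the end, for the whole second after the job is handed in: The lens centre stands within 30 mm (horizontally) of the point above the centre of the filled tray, and both magnifier joints are at rest (under 0.05 rad/s) (horizontal distance between lens_center and full_tray below 0.03 m and velocity of joint upper_arm between -0.05 and 0.05 rad/s and velocity of joint forearm between -0.05 and 0.05 rad/s); the robot touches nothing.
It fails at once if a tray is moved by more than 20 mm (distance of any of full_tray, empty_tray from where it was at the start of the episode above 0.02 m).
It fails at once if the carton or the spool is moved by more than 20 mm (distance of any of carton, spool from where it was at the start of the episode above 0.02 m).
It also fails if it takes over 35 s, if anything falls off the work surface, if the arm or the gripper's body presses on something with over 40 N, if the wrist force passes 120 N, or if a joint passes its speed limit or range.

## Working session

There is one attempt and no reset: what is moved stays moved. The work goes in short steps, Python scripts to look and compute and a shell command to move; the robot and the scene stay as the last step left them, time stands still between calls to the robot, and variables do not carry over. Pictures are saved under pics/ and viewed, on a budget of 10 in all, crops included, one or two more only if the job needs it, and the job is handed in when it is done.

```bash
mkdir -p pics; cat > h.py <<'E'
import numpy as np, cv2
from workcell import ctrl
def look(cam,names,save=None):
    s=ctrl.observe(); im=ctrl.get_image(cam)
    if save: cv2.imwrite('pics/'+save,im['image'])
    if cam=='wrist':
        from scipy.spatial.transform import Rotation as R
        q=s['orientation'];T=np.eye(4);T[:3,:3]=R.from_quat([q[1],q[2],q[3],q[0]]).as_matrix();T[:3,3]=s['tool_pos'];T=T@im['tool_from_camera']
    else: T=im['extrinsics']
    T=np.array(T)
    for n in names:
        for d in ctrl.pinpoint(n,cam)[:2]:
            p=np.array(d['point']);w=(T@[*p,1])[:3]
            print(cam,n,round(d['conf'],2),w.round(0),'px',(int(im['fx']*p[0]/p[2]+im['cx']),int(im['fy']*p[1]/p[2]+im['cy'])))
    return im,T
E
python3 - <<'E'
from h import *
N=['stand','lens_center','handle_grip','full_tray','empty_tray','carton','spool']
for c in ['top','side']: look(c,N,c+'1.png')
s=ctrl.observe();print(s)
a=[cv2.imread(f'pics/{c}1.png') for c in ['top','side']]
E
```

```text
top stand 0.92 [764.  44.  -2.] px (249, 170)
top lens_center 0.63 [526.  67. 177.] px (240, 238)
top handle_grip 0.62 [481.   0. 220.] px (263, 253)
top full_tray 0.88 [574. 253.   3.] px (188, 224)
top empty_tray 0.93 [ 519. -230.    0.] px (329, 240)
top empty_tray 0.43 [599. 446.  -2.] px (133, 217)
top carton 0.88 [599. 445.  -3.] px (134, 217)
top spool 0.89 [ 551. -411.   -4.] px (381, 231)
side stand 0.76 [767.  45.  -1.] px (287, 220)
side lens_center 0.59 [526.  66. 178.] px (217, 181)
side handle_grip 0.76 [481.  -4. 217.] px (205, 183)
side full_tray 0.89 [566. 250.  -5.] px (222, 198)
side empty_tray 0.85 [ 522. -237.   -1.] px (234, 282)
side carton 0.87 [604. 443.   1.] px (224, 173)
side spool 0.64 [ 546. -416.    1.] px (255, 325)
side spool 0.49 [483.  -5. 218.] px (206, 182)
{'clock': 0.8, 'joint_positions': array([ 1.06943540e+00,  1.23812056e-01,  1.65029147e+00, -4.87216863e-06,
        1.36747704e+00, -8.26002811e-02]), 'qvel': array([-2.02882955e-04, -5.87150230e-04, -2.07127519e-04,  6.82053972e-04,
        1.30014089e-03,  8.67552791e-05]), 'joint_torque': array([-6.89722419e-04, -4.23543799e+01, -3.65732181e+01, -1.48246127e-04,
        5.38579570e-04,  3.00783586e-05]), 'tool_pos': array([264.33540407, 593.82171162, 253.3194481 ]), 'orientation': array([4.02364082e-06, 2.07853316e-01, 9.78160007e-01, 5.09792192e-06]), 'force': array([-0.05500748,  0.29636918, -0.35119416]), 'torque': array([ 0.0233888 , -0.00783456,  0.02142488]), 'gripper_width': 85.63134796460075}
```

View pics/top1.png

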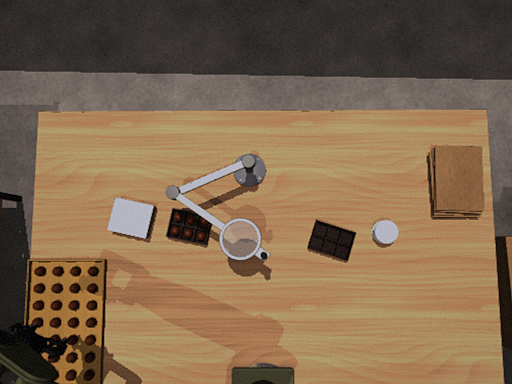

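View pics/side1.png

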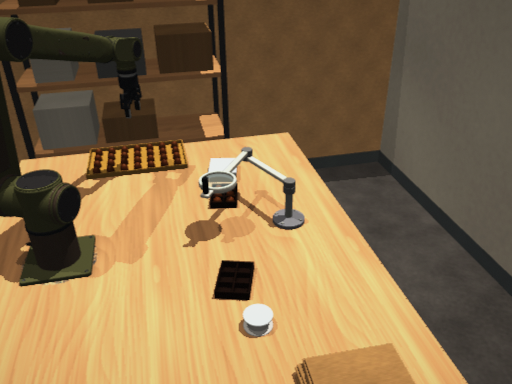

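The filled tray is on the left in the top view (188,226), and the lens is at (240,238). The handle is at (263,255), the elbow at (173,191) and the stand at (249,170). Both cameras agree, and the 250/335 mm link lengths fit: elbow about (666,273), handle about (479,-3). For the lens to sit at about (570,252), the handle has to go to about (486,240). I'll move above the handle first.

```bash
python3 -m crank '[[0,0,0,0,0,35,100],[0,0,0,0,0,35,100],[0,0,0.08,16.5,-46,0,100],[0,0,0.08,16.5,-46,0,100],[0,0,0.08,16.5,-46,0,100]]' 40 
python3 -m crank '[[0,0,0.08,16.5,-46,0,100],[0,0,0.08,16.5,-46,0,100],[0,0,0.08,16.5,-46,0,100],[0,0,0.08,16.5,-46,0,100],[0,0,0.08,16.5,-46,0,100]]'
python3 -m crank '[[0,0,0.08,16.5,-46,0,100],[0,0,0.08,16.5,-46,0,100],[0,0,0.08,16.5,-46,0,100],[0,0,0.08,16.5,-46,0,100],[0,0,0.08,16.5,-46,0,100]]'
python3 -m crank '[[0,0,0,0,0,0,100],[0,0,0,0,0,0,100]]'
python3 - <<'E'
from h import *
look('wrist',['handle_grip','lens_center','full_tray'],'wrist1.png')
look('top',['handle_grip','lens_center','full_tray'])
look('side',['handle_grip','lens_center','full_tray'])
s=ctrl.observe();print(s['tool_pos'],s['orientation'],s['joint_positions'],s['clock'])
E
```

```text
clock: 1.3
tool_pos: [314.1, 454.6, 323.8]
orientation: [0.0, 0.087, 0.996, 0.0]
force: [0.7, 0.3, -0.0]
gripper_width: 85.4
clock: 1.8
tool_pos: [396.5, 224.0, 323.6]
orientation: [0.001, -0.112, 0.994, 0.0]
force: [1.0, -0.0, -0.7]
gripper_width: 85.2
clock: 2.3
tool_pos: [479.1, -6.3, 323.8]
orientation: [0.001, -0.307, 0.952, -0.0]
force: [0.6, 0.2, 1.3]
gripper_width: 85.6
clock: 2.5
tool_pos: [478.9, -5.2, 323.2]
orientation: [-0.0, -0.304, 0.953, 0.0]
force: [-0.6, -0.3, -0.2]
gripper_width: 85.5
wrist handle_grip 0.59 [474.  -1. 216.] px (263, 195)
wrist lens_center 0.56 [524.  66. 180.] px (290, 267)
wrist full_tray 0.55 [569. 250.   1.] px (356, 290)
top lens_center 0.64 [524.  67. 173.] px (240, 239)
top full_tray 0.75 [597. 449.  -2.] px (132, 218)
top full_tray 0.67 [ 518. -234.   -2.] px (330, 240)
side handle_grip 0.63 [478.  -2. 216.] px (204, 183)
side lens_center 0.59 [530.  69. 177.] px (218, 181)
side full_tray 0.78 [567. 249.  -4.] px (223, 198)
[478.8090881   -3.87515201 323.3443467 ] [ 3.43101328e-05 -3.05927055e-01  9.52054954e-01 -1.83342475e-05] [-1.20266522e-01 -3.00083704e-01  1.92997937e+00 -4.64121702e-06
  1.51161933e+00 -2.31288661e+00] 3.1
```

View pics/wrist1.png

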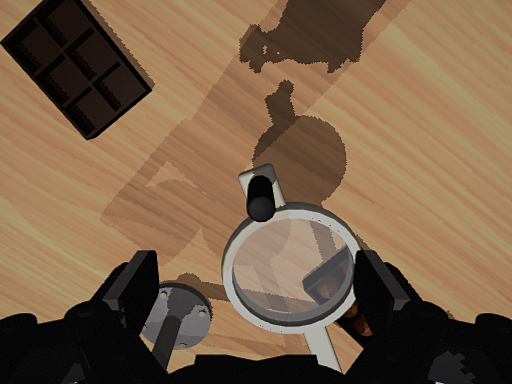

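The wrist view shows the handle at (262,205), centred between the jaws, with the full tray under and right of the lens at about (345,290). All estimates agree: handle about (478,-2), tray about (569,251). Next I descend and close.

```bash
python3 -m crank '[[0,0,0,0,1,-35,100],[0,0,0,0,1,-35,100],[0,0,0,0,0,-20,100],[0,0,0,0,0,-13,100],[0,0,0,0,0,0,50]]' 40
python3 -m crank '[[0,0,0,0,0,0,0],[0,0,0,0,0,0,0],[0,0,0,0,0,0,0],[0,0,0,0,0,0,0],[0,0,0,0,0,0,0]]' 40
python3 -m crank '[[0,0,0,0,0,0,0],[0,0,0,0,0,0,0],[0,0,0,0,0,0,0]]' 40
```

```text
clock: 3.6
tool_pos: [477.8, -2.1, 218.3]
orientation: [-0.002, -0.306, 0.952, 0.001]
force: [-0.1, 0.1, 0.2]
gripper_width: 73.3
clock: 4.1
tool_pos: [479.5, -2.2, 221.8]
orientation: [0.001, -0.306, 0.952, -0.0]
force: [0.2, 0.6, 3.4]
gripper_width: 19.1
clock: 4.4
tool_pos: [479.5, -2.2, 221.7]
orientation: [0.001, -0.306, 0.952, -0.0]
force: [0.2, 0.2, 5.1]
gripper_width: 19.3
```

Held at 19.3 mm. Now I swing it.

```bash

python3 -m crank '[[0,0,-0.03,0.2,8,0,0],[0,0,-0.05,0.5,14,0,0],[0,0,-0.05,0.5,14,0,0],[0,0,-0.05,0.5,14,0,0],[0,0,-0.05,0.5,14,0,0]]'
python3 -m crank '[[0,0,-0.05,0.5,14,0,0],[0,0,-0.05,0.5,14,0,0],[0,0,-0.05,0.5,14,0,0],[0,0,-0.05,0.5,14,0,0],[0,0,-0.05,0.5,14,0,0]]'
python3 -m crank '[[0,0,-0.05,0.5,14,0,0],[0,0,-0.05,0.5,14,0,0],[0,0,-0.05,0.5,14,0,0],[0,0,-0.05,0.5,14,0,0],[0,0,-0.05,0.5,14,0,0]]'
python3 -m crank '[[0,0,-0.05,0.3,14,0,0],[0,0,-0.05,0.3,14,0,0],[0,0,0,0,8,0,0],[0,0,0,0,2,0,0],[0,0,0,0,0,0,0]]'
python3 - <<'E'
from h import *
for c in ['wrist','top','side']: look(c,['handle_grip','lens_center','full_tray','empty_tray','stand'],c+'2.png')
E
```

```text
clock: 4.9
tool_pos: [480.9, 61.8, 221.7]
orientation: [-0.0, -0.194, 0.981, -0.001]
force: [-3.5, -2.7, 8.1]
gripper_width: 18.9
clock: 5.4
tool_pos: [484.1, 132.1, 221.7]
orientation: [0.001, -0.07, 0.998, -0.001]
force: [-2.0, -1.7, 5.6]
gripper_width: 18.9
clock: 5.9
tool_pos: [486.6, 202.5, 221.7]
orientation: [0.001, 0.054, 0.999, -0.0]
force: [-2.0, -0.1, 5.5]
gripper_width: 19.2
clock: 6.4
tool_pos: [487.1, 240.2, 221.7]
orientation: [0.001, 0.105, 0.995, 0.0]
force: [-1.2, 0.2, 6.3]
gripper_width: 19.0
wrist handle_grip 0.77 [481. 243. 218.] px (256, 263)
top handle_grip 0.82 [486. 242. 219.] px (179, 252)
top lens_center 0.72 [570. 251. 176.] px (180, 224)
top full_tray 0.55 [572. 255.   5.] px (188, 225)
top empty_tray 0.65 [ 518. -235.   -2.] px (330, 240)
top stand 0.73 [764.  45.  -1.] px (249, 170)
side handle_grip 0.83 [487. 237. 218.] px (198, 150)
side full_tray 0.82 [565. 248.  -2.] px (222, 198)
side empty_tray 0.64 [ 523. -236.    0.] px (235, 282)
side stand 0.76 [769.  43.  -2.] px (288, 220)
```

View pics/side2.png

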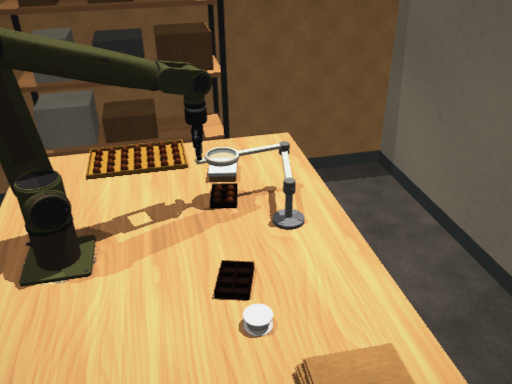

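The side view shows the lens at (222,157), above the full tray at (223,195), with the handle still gripped at (198,150). The measured lens is at (570,251) and the tray at about (569,251). I'll release and lift away.

```bash

python3 -m crank '[[0,0,0,0,0,0,50],[0,0,0,0,0,0,100],[0,0,0,0,0,0,100],[0,0,0,0,0,0,100],[0,0,0,0,0,0,100]]'
python3 -m crank '[[0,0,0,0,0,0,100],[0,0,0,0,0,15,100],[0,0,0,0,0,30,100],[0,0,0,0,0,40,100],[0,0,0,0,0,40,100]]'
python3 -m crank '[[0,0,0,-30,0,10,100],[0,0,0,-30,0,0,100],[0,0,0,-30,0,0,100],[0,0,0,0,0,0,100],[0,0,0,0,0,0,100]]'
python3 - <<'E'
from h import *
for c in ['wrist','top','side']: look(c,['handle_grip','lens_center','full_tray','empty_tray','carton','spool'],c+'3.png')
E
```

```text
clock: 7.8
tool_pos: [486.5, 239.8, 220.0]
orientation: [-0.0, 0.104, 0.995, -0.0]
force: [0.2, 0.5, 0.8]
gripper_width: 85.1
clock: 8.3
tool_pos: [486.4, 239.7, 347.6]
orientation: [0.0, 0.104, 0.995, 0.0]
force: [0.1, -0.9, 0.4]
gripper_width: 85.2
clock: 8.8
tool_pos: [396.6, 239.9, 356.7]
orientation: [0.001, 0.104, 0.995, 0.001]
force: [0.3, 0.6, -0.8]
gripper_width: 85.4
wrist handle_grip 0.9 [484. 243. 214.] px (278, 276)
wrist lens_center 0.58 [570. 251. 180.] px (298, 326)
wrist full_tray 0.7 [572. 253.   2.] px (286, 249)
wrist carton 0.74 [600. 446.   3.] px (410, 242)
top handle_grip 0.81 [486. 243. 220.] px (179, 252)
top lens_center 0.91 [566. 250. 174.] px (180, 225)
top full_tray 0.85 [573. 253.   4.] px (188, 225)
top empty_tray 0.78 [ 519. -235.   -3.] px (330, 240)
top carton 0.86 [596. 446.  -3.] px (133, 218)
top spool 0.75 [ 552. -409.   -4.] px (380, 231)
side handle_grip 0.76 [487. 238. 217.] px (198, 150)
side lens_center 0.83 [573. 252. 173.] px (222, 156)
side lens_center 0.32 [770.  44.  -2.] px (288, 220)
side full_tray 0.64 [562. 250.  -2.] px (221, 198)
side empty_tray 0.57 [ 524. -237.   -3.] px (235, 283)
side carton 0.9 [605. 443.   2.] px (224, 173)
side spool 0.74 [ 548. -416.   -0.] px (256, 325)
```

View pics/top3.png

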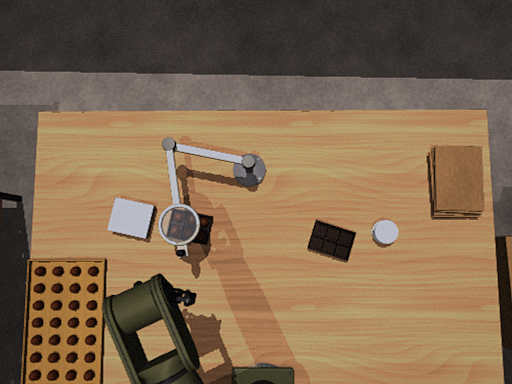

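The lens is at (180,225) and the tray shows behind it at (188,225). The offset is perspective, because the lens is higher, and the world positions agree. The gripper is clear.

```bash
python3 -c "
from workcell import ctrl
print(ctrl.job_done())"
```

```text
the job is handed in; nothing more can be done
None
```

I gripped the magnifier's handle, swung it so the lens stands over the filled tray on the left, let go, and backed the gripper clear. I then handed the job in, with the robot clock at about 9 to 10 s of the 35 s allowed.

- **Lens position:** after release, the three cameras put the lens at about (570, 251) mm and the filled tray's centre at about (569, 252) mm. Single-camera offsets were up to about 11 mm, with the side camera the worst, all well within the 30 mm limit.
- **Bystanders:** the trays, carton and spool read where they were at the start, to within the few millimetres of network error.
- **Disagreeing readings:** one top-camera check while the arm was in view mistook the carton and the empty tray for the filled tray. The other two cameras contradicted it, so I ignored it.
- **Forces:** tool forces stayed under 10 N in every reading. The readings after release, with the gripper clear, were about 1 N or less.
- **Not measured:** I could not read the magnifier's joint speeds. The handle and lens positions stayed the same, within camera error, from before release to after the gripper had backed off.

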